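Dock the oyster stand and pin it

TASK

Push the heavy oyster stand along the bench, without lifting or tipping it, into the blue docking fixture until it is square and fully home against the stop. Then take the long pin with the green grip from the white block and thread it down through the fixture's upper lug, the stand's yellow tongue and the lower lug until its collar sits on the upper lug, and let go. Leave the short orange pin and everything else on the bench where it is.

Things in the scene. Friction and masses are not known exactly. Their poses are not given: they have to be found in the camera images.
- dock: Blue steel docking fixture fixed to the bench. Origin: at bench height, on the vertical axis of its two pin holes; x = direction in which the stand is pushed in, z up. Lower lug z 0-20 mm, upper lug z 54-66 mm, each x -20 to 25 mm, 40 mm wide, with a 12.5 mm through hole, mouth chamfered; behind them a column x 25-39 mm. Stand home: its origin at x = -65 mm, y = 0 here, x axes parallel.
- dock_hole (a point): Centre of the hole's mouth on top of the upper lug, 66 mm above the bench; the pin's collar (22 mm) ends up on this face.
- dock_stop (a point): Middle of the fixture's upright stop face, at bench height (x = -20 mm in the dock's frame; 16-20 mm high, 100 mm wide): the stand's front face must bear on it. From it towards the robot run two slippery white nylon side guides, 16 mm high, inner faces 103 mm apart for 30 mm, then flaring for 29 mm more to a mouth about 136 mm wide.
- stand: Heavy aluminium oyster stand, about 0.9 kg, loose; slides flat, taking about 3-5 N. Origin: centre of its underside; x points forward to its tongue. Slab 90 (x) x 100 (y) x 26 mm, front corners rounded 10 mm, flat rear face x = -45 mm (robot's side). On it a clamped dark oyster (x -9 to 17 mm, 66 mm wide, up to z 93 mm) and a riser x 23-45 mm, up to z 44 mm, that carries the tongue.
- stand_hole (a point): Centre of the mouth of the 14 mm vertical hole in the stand's yellow tongue, on the tongue's top face (65 mm ahead of the stand's origin, 44 mm up). Tongue: 36 mm wide, juts out 38 mm from the stand's front face, z 32-44 mm.
- pin: Long pin, green grip, 60 g, upright and loose in one hole of the white block. Origin: centre of its tip (lower end), z up along it. Steel shank 10 mm across, 60 mm long, lowest 5 mm tapered to 6 mm; collar 22 mm across, 60-64 mm up; round grip 18 mm across, 64-98 mm up. Tip 5 mm above the bench in the block, 6 mm when fully home in the fixture.
- pin_short: The short pin with the orange grip (leave it): shank only 35 mm, otherwise the same; stands in the other hole of the block, its collar on the block's top.
- rack: White plastic block fixed to the bench, 120 (x) x 50 (y) x 45 mm high, with two holes 11.5 mm wide and 40 mm deep at x = -35 and +35 mm. Origin: centre of its underside.
- tray: Small light-blue tray 150 x 120 x 40 mm with upright oysters up to 75 mm high. Origin: centre of underside. Bystander.
- beaker: Clear beaker, 72 mm across, 100 mm high. Origin: centre of underside. Bystander.
- bottle: Green glass bottle, 60 mm across, 150 mm high. Origin: centre of underside. Bystander.
- shell: Loose dark oyster, 100 mm across, 24 mm thick, lying flat. Origin: centre of underside. Bystander.
- probe: Blue-handled probe, 150 mm long, lying flat. Origin: its middle, on the bench. Bystander.

How it is judged:
By the outcome, as a careful person would: the job done as asked, in the order asked, and still so for the second after the job is handed in, with the robot touching nothing.
It also fails if it takes over 64 s, if anything falls off the work surface, if the arm or the gripper's body presses on something with over 40 N, if the wrist force passes 120 N, or if a joint passes its speed limit or range.

ROBOT

A 6-joint arm with a two-finger parallel gripper is mounted at the origin on the work surface. World frame = base frame: x ahead of the robot, y to its left, z up, the work surface at z = 0. Lengths are in m, angles in rad, forces in N, time in s.
With the tool pointing down it reaches from about 0.275 to 0.975 m from the base axis. Payload 8.4 kg.
Tool frame: the origin (TCP) lies between the finger pads; the fingertips stand tip_reach ahead of it and the grasp point (between the pads) lies 2 mm behind it (tip_reach is the distance from the TCP to the fingertips, in m); z points along the fingers, x is the direction in which the jaws open and shut, and the axes are right-handed (so a half turn about z gives the same grasp; the last joint's range is limited). The gripper opens to 92 mm and grips with 3 to 60 N. Pads are 20 mm wide; open, the fingers measure 128 mm over their backs; the gripper's body (75 mm by 189 mm) begins 69 mm behind the grasp point.
Start: joints at [1.314, 0.353, 1.633, -0, 1.155, -0.002], TCP at [0.158, 0.605, 0.232] pointing down, gripper open.
Joint ranges: [-2.63, 2.63], [-0.92, 2.1], [0.06, 2.66], [-1.3, 4.44], [0, 2.69], [-3.02, 3.02]. Speed limits (rad/s): [2.22, 2.22, 2.79, 3.14, 3.14, 3.14].

INTERFACE

Orientations are given as a unit quaternion [w, x, y, z].
In Python, from rig import movep, line_to, move_joints, ungrasp, clamp, pause, solve_ik, state, capture, IKError, sign_off, tip_reach gives the robot as it stands. Calls block until the motion is done:
- movep(position, orientation): joint-space move of the TCP to a pose.
- line_to(position, orientation=None, rate=0.15): straight line of the TCP; orientation=None keeps the orientation; rate is the mean speed in m/s.
- move_joints(angles): joint-space move.
- ungrasp() and clamp(): open the fingers fully, or close them until they stop; the grip force is fixed at half the most.
- pause(seconds).
- solve_ik(position, orientation): joint angles nearest the present ones, or None.
- state(): the state.
- capture(name): name is "side" or "top"; returns a dict with "frame" (400x640x3 uint8, red, green, blue), "fx", "fy", "cx", "cy" (pixels), "k1" (the pictures are not rectified: a ray, as slopes to the right and down, at radius r is drawn at 1 + k1 r^2 times it, then the intrinsics apply), "world_from_camera" (4x4, takes a point from camera to world coordinates). Camera axes: x right, y down, z forward; pixel columns grow to the right and rows downward; lengths in m; the calibration is good to about 2 mm. A picture is of the moment at which its call begins. There is no depth.
A pose or a line that the arm cannot do raises IKError and nothing moves.
- sign_off(): hands the job in, once; it reports no verdict.
The state is a dict: "t": time; "q": joint angles; "joint_vel": joint speeds; "effort": joint torques, N m; "ee_pos": TCP position; "eef_rot": TCP orientation; "contact_force": force on the tool from outside, world axes, zero at the start; "moment": the same for the moment, N m; "gripper_width": finger opening in m.
Only numpy, scipy, OpenCV 4.12 (cv2) and the standard library are available. Lean on these libraries where they do the work, as an engineer would, in place of code of your own. Each camera call takes 0.05 s, during which the arm holds its last target. There are 200 camera calls.

## Working session

There is one attempt and no reset: what is moved stays moved. The work goes in short steps, each a Python script; the robot and the scene stay as the last script left them, time stands still between calls to the robot, and variables do not carry over. Pictures are saved under pics/ and viewed, about 8 in all and at most 12, crops included, and the job is handed in when it is done.

```bash
ls; mkdir -p pics
python3 - <<'E'
from rig import *
import cv2, numpy as np
for n in ("top","side"):
    c=capture(n); cv2.imwrite(f"pics/{n}0.png",c["frame"][:,:,::-1])
    print(n,c["fx"],c["fy"],c["cx"],c["cy"],c["k1"]); print(np.round(c["world_from_camera"],4).tolist())
s=state(); print(s); print(tip_reach)
E
```

```text
pics
top 408.3223742394664 408.3223742394664 314.19339023466176 200.8143384921025 -0.05710453826300918
[[-0.0116, -0.9981, 0.0605, 0.4915], [-0.9999, 0.0119, 0.0048, -0.0063], [-0.0055, -0.0604, -0.9982, 1.3393], [0.0, 0.0, 0.0, 1.0]]
side 512.4279540975422 512.4279540975422 317.32515882950815 192.47333822128851 -0.017629819655011165
[[-0.9392, -0.1794, 0.2929, 0.1573], [-0.3428, 0.5427, -0.7668, 1.0322], [-0.0214, -0.8205, -0.5712, 0.8482], [0.0, 0.0, 0.0, 1.0]]
{'t': 0.1, 'q': array([ 1.31361066e+00,  3.53547806e-01,  1.63404261e+00, -9.92441518e-06,
        1.15525633e+00, -2.40666764e-03]), 'joint_vel': array([-1.97605547e-05, -1.73880138e-03, -1.23581239e-03,  5.76882081e-04,
       -3.44951687e-03,  8.05111951e-05]), 'effort': array([ 2.51772535e-04, -5.94900405e+01, -3.34926188e+01,  6.97642844e-02,
        1.82784512e-02, -2.42548339e-05]), 'ee_pos': array([0.15741632, 0.60440265, 0.23096553]), 'eef_rot': array([ 3.85867275e-04,  7.91210204e-01,  6.11543964e-01, -4.94279796e-04]), 'contact_force': array([-0.52095027,  0.59012963, -0.1600014 ]), 'moment': array([ 0.02911155,  0.01830356, -0.06200505]), 'gripper_width': 0.09210572021378971}
0.017
```

View pics/top0.png

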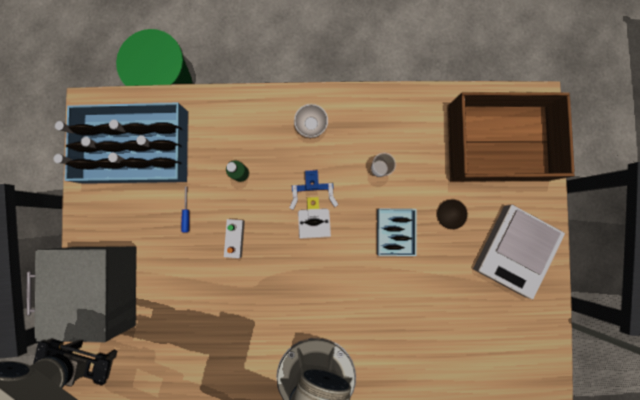

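View pics/side0.png

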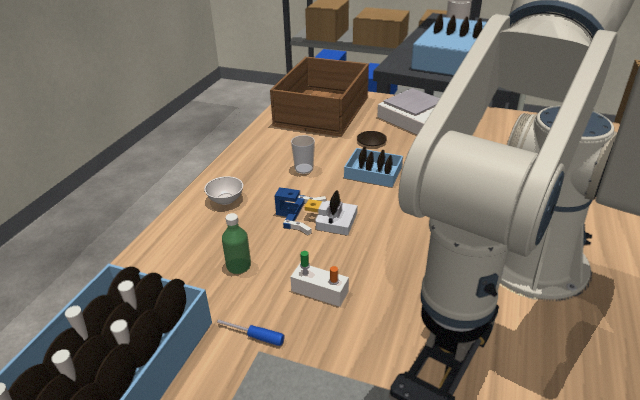

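```bash
cat > h.py <<'E'
import numpy as np, cv2
from rig import *
def cam(c):
    K=np.array([[c["fx"],0,c["cx"]],[0,c["fy"],c["cy"]],[0,0,1]]); T=np.array(c["world_from_camera"])
    return K,np.array([c["k1"],0,0,0.]),T
def proj(c,P):
    K,d,T=cam(c); R=T[:3,:3].T
    return cv2.projectPoints(np.atleast_2d(np.array(P,float)),cv2.Rodrigues(R)[0],-R@T[:3,3],K,d)[0][:,0]
def ray(c,uv,z):
    K,d,T=cam(c); p=cv2.undistortPoints(np.array(uv,float).reshape(-1,1,2),K,d)[:,0]
    v=np.c_[p,np.ones(len(p))]@T[:3,:3].T; o=T[:3,3]
    return o+v*((z-o[2])/v[:,2])[:,None]
def crop(img,x0,y0,w,h,s,step=10):
    o=cv2.resize(img[y0:y0+h,x0:x0+w],None,fx=s,fy=s,interpolation=cv2.INTER_CUBIC)
    o=np.ascontiguousarray(o[:,:,::-1])
    for x in range(-(-x0//step)*step,x0+w,step):
        X=int((x-x0+.5)*s); cv2.line(o,(X,0),(X,6),(0,0,255),1); cv2.putText(o,str(x),(X+1,14),0,.35,(0,0,255))
    for y in range(-(-y0//step)*step,y0+h,step):
        Y=int((y-y0+.5)*s); cv2.line(o,(0,Y),(6,Y),(0,0,255),1); cv2.putText(o,str(y),(8,Y+4),0,.35,(0,0,255))
    return o
E
python3 - <<'E'
from h import *
import pickle
t=capture("top"); s=capture("side"); pickle.dump((t,s),open("c0.pkl","wb"))
a=crop(t["frame"],281,166,60,75,8); b=crop(t["frame"],218,214,40,50,5); 
o=np.zeros((600,690,3),np.uint8); o[:600,:480]=a; o[:250,485:685]=b
cv2.imwrite("pics/t1.png",o)
a=crop(s["frame"],268,180,98,60,8); b=crop(s["frame"],285,245,70,60,8)
cv2.imwrite("pics/s1.png",a); cv2.imwrite("pics/s2.png",b)
E
```

```text
(no output)
```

View pics/t1.png

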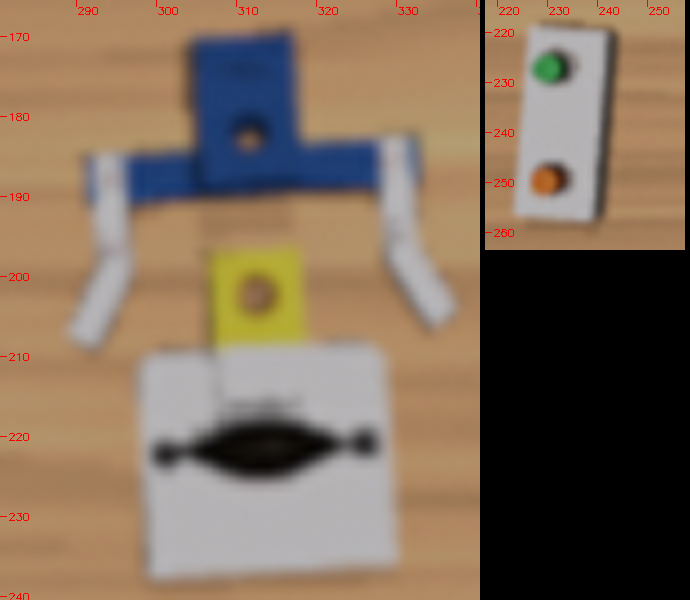

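View pics/s1.png

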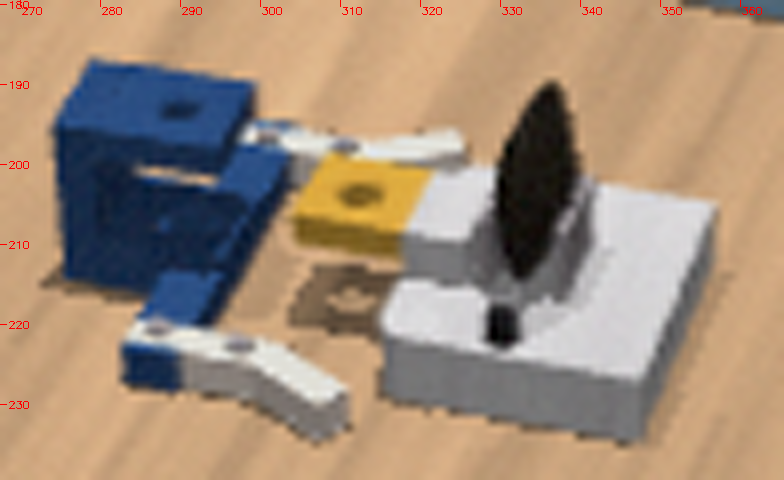

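View pics/s2.png

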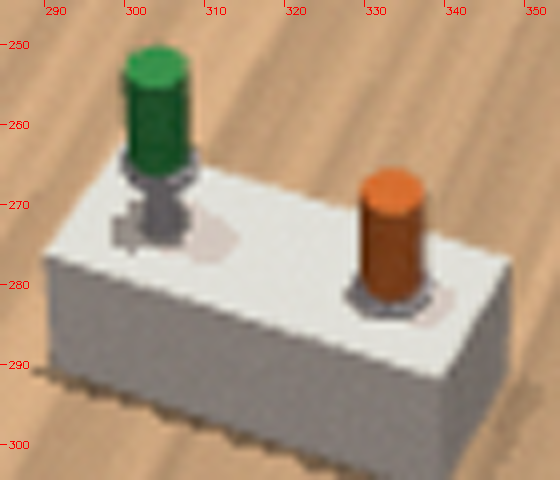

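```bash
cat > fit.py <<'E'
from h import *
import pickle
from scipy.optimize import least_squares
t,s=pickle.load(open("c0.pkl","rb"))
cv=lambda p,x0,y0,sc=8,ox=0:[x0+(p[0]-ox)/sc-.5,y0+p[1]/sc-.5]
T=lambda *p:cv(p,281,166); S=lambda *p:cv(p,268,180); B=lambda *p:cv(p,218,214,5,485); R=lambda *p:cv(p,285,245)
obj={"dock":([((0,0,.066),T(249,131)),((.039,.02,.066),T(195,38)),((.039,-.02,.066),T(291,32))],
 [((0,0,.066),S(181,110)),((.039,.02,.066),S(55,118)),((.039,-.02,.066),S(93,60)),((-.02,-.02,.066),S(255,85)),((-.02,.02,.066),S(220,150))]),
"stand":([((.065,0,.044),T(257,295)),((.083,.018,.044),T(211,250)),((.083,-.018,.044),T(301,247)),((-.045,.05,.026),T(150,578)),((-.045,-.05,.026),T(398,567))],
 [((.065,0,.044),S(361,194)),((.083,.018,.044),S(295,214)),((.083,-.018,.044),S(325,152)),((-.045,-.05,.026),S(716,205)),((-.045,.05,.026),S(643,378))]),
"rack":([((.035,0,.103),B(547,67)),((-.035,0,.083),B(545,180)),((.06,.025,.045),B(528,26)),((.06,-.025,.045),B(611,32)),((-.06,.025,.045),B(515,215)),((-.06,-.025,.045),B(597,221))],
 [((.035,0,.103),R(157,68)),((-.035,0,.083),R(393,192)),((.06,.025,.045),R(48,255)),((-.06,-.025,.045),R(510,262)),((-.06,.025,.045),R(440,377))])}
def W(p,L):
    c,n=np.cos(p[2]),np.sin(p[2]); L=np.array(L); return np.c_[p[0]+c*L[:,0]-n*L[:,1],p[1]+n*L[:,0]+c*L[:,1],L[:,2]]
def fit(*sets):
    f=lambda p:np.concatenate([(proj(c,W(p,[a for a,_ in o]))-[b for _,b in o]).ravel() for c,o in sets])
    r=least_squares(f,[.5,0,0],loss="soft_l1",x_scale=[.1,.1,.1]); return r.x,f(r.x).reshape(-1,2).round(1).tolist()
if __name__=="__main__":
  for n,(a,b) in obj.items():
    for l,q in (("top",[(t,a)]),("side",[(s,b)]),("both",[(t,a),(s,b)])):
        p,r=fit(*q); print(n,l,p.round(4),r)
  print("bar yaw",ray(t,[T(93,205),T(420,186)],.018))
E
python3 fit.py
```

```text
dock top [0.6274 0.0071 0.0507] [[0.0, 0.2], [-0.4, -0.1], [0.4, -0.1]]
dock side [0.6263 0.0071 0.054 ] [[0.1, -0.3], [-0.4, 0.7], [0.1, -0.2], [0.3, -0.1], [-0.1, 0.1]]
dock both [0.6267 0.007  0.0527] [[0.1, 0.4], [-0.3, 0.1], [0.4, 0.1], [0.0, -0.3], [-0.6, 0.6], [-0.0, -0.3], [0.2, -0.2], [-0.2, -0.0]]
stand top [0.5001 0.0017 0.0415] [[0.2, 0.0], [-0.0, 0.3], [0.0, 0.1], [-0.2, -0.0], [-0.0, -0.3]]
stand side [0.499  0.0017 0.0504] [[-0.0, -0.2], [-0.3, 0.0], [0.2, 0.2], [0.1, -0.3], [0.0, 0.3]]
stand both [0.4995 0.0016 0.0453] [[0.1, 0.2], [-0.1, 0.5], [-0.0, 0.2], [-0.1, 0.2], [0.1, -0.2], [-0.1, -0.4], [-0.4, -0.1], [0.1, 0.0], [-0.0, -0.3], [-0.3, 0.3]]
rack top [ 0.4547  0.2587 -0.0757] [[0.0, 0.2], [0.1, 0.3], [0.5, -0.1], [-0.5, -0.2], [0.3, -0.0], [-0.5, -0.2]]
rack side [ 0.453   0.2601 -0.0849] [[-0.0, -0.2], [-0.0, -0.0], [-0.5, -0.1], [0.3, -0.2], [0.2, 0.5]]
rack both [ 0.4538  0.2593 -0.0801] [[-0.1, 0.5], [-0.1, 0.6], [0.4, 0.2], [-0.6, 0.1], [0.0, 0.2], [-0.7, 0.2], [-0.3, -0.5], [-0.2, -0.4], [-0.7, -0.3], [0.0, -0.6], [0.1, 0.1]]
bar yaw [[ 0.60387887  0.07134037  0.018     ]
 [ 0.6100163  -0.06149868  0.018     ]]
```

```bash
cat >> h.py <<'E'
DOCK=np.array([.6267,.0070,.050]); STAND=np.array([.4995,.0016,.0455])
def dn(phi): return np.array([0,np.cos(phi/2),np.sin(phi/2),0])
def wp(f,x,y,z): c,s=np.cos(f[2]),np.sin(f[2]); return np.array([f[0]+c*x-s*y,f[1]+s*x+c*y,z])
def indock(p): c,s=np.cos(DOCK[2]),np.sin(DOCK[2]); d=np.array(p[:2])-DOCK[:2]; return np.array([c*d[0]+s*d[1],-s*d[0]+c*d[1]])
def F(): s=state(); return np.array(s["contact_force"])
E
python3 - <<'E'
from h import *
q=dn(DOCK[2]+np.pi/2)
print(solve_ik(wp(DOCK,-.21,0,.2),q), solve_ik(wp(DOCK,-.21,0,.2),dn(DOCK[2]-np.pi/2)))
movep(wp(DOCK,-.21,0,.2),q); clamp()
line_to(wp(DOCK,-.21,0,.024),q,rate=.2); pause(.3)
f0=F(); print(state()["t"],f0,indock(state()["ee_pos"]))
x=-.195; line_to(wp(DOCK,x,0,.024),q,rate=.08)
while x<-.124:
    x+=.004; line_to(wp(DOCK,x,0,.024),q,rate=.06); f=F()-f0
    print(round(x,3),indock(state()["ee_pos"]).round(4),f.round(1))
    if np.linalg.norm(f)>14: break
print(state()["t"])
c=capture("top"); cv2.imwrite("pics/t3.png",crop(c["frame"],270,160,80,75,8))
E
```

```text
[-1.19806813e-02  6.09240253e-02  2.08680002e+00 -4.44089210e-16
  9.93868612e-01 -1.63277701e+00] [-1.19806813e-02  6.09240253e-02  2.08680002e+00 -4.44089210e-16
  9.93868612e-01  1.50881565e+00]
5.2417 [-0.44988586 -0.30298052  0.27547757] [-2.09505312e-01 -1.98787479e-05]
-0.191 [-0.1909  0.    ] [ 0.8  0.8 -0.2]
-0.187 [-0.1867  0.    ] [0.6 0.8 0.3]
-0.183 [-0.1828 -0.    ] [-0.  -0.2  0.1]
-0.179 [-0.1797  0.    ] [-2.8  1.4  0.2]
-0.175 [-0.1754  0.    ] [-2.4  0.3 -1.3]
-0.171 [-0.171 -0.   ] [-2.7 -0.3 -1.5]
-0.167 [-0.1668  0.    ] [-2.1 -0.2 -1.4]
-0.163 [-0.1628 -0.    ] [-2.2 -0.2 -1.5]
-0.159 [-0.1588  0.    ] [-2.4  0.8 -2. ]
-0.155 [-0.1548 -0.    ] [-1.4  0.1 -1.8]
-0.151 [-0.1508 -0.    ] [-2.6  0.4 -1.8]
-0.147 [-0.1468 -0.    ] [-2.9 -0.  -1.8]
-0.143 [-0.1428  0.    ] [-1.7  0.3 -2. ]
-0.139 [-0.1388 -0.    ] [-1.1  0.6 -1.3]
-0.135 [-0.1348  0.    ] [-1.   0.4 -2. ]
-0.131 [-0.1308  0.    ] [-1.6  0.1 -1.7]
-0.127 [-0.1268 -0.    ] [-1.6 -0.  -2. ]
-0.123 [-0.1228 -0.    ] [-1.5  1.  -0.8]
10.0833
```

Run:
```python
from h import *
q=dn(DOCK[2]+np.pi/2); x=-.123; f0=np.array([-.45,-.3,.28])
while x<-.110:
    x+=.0008; line_to(wp(DOCK,x,0,.024),q,rate=.03); pause(.1); f=F()-f0
    print(round(x,4),indock(state()["ee_pos"]).round(4),f.round(1))
    if np.linalg.norm(f)>22: break
pause(.3); print(state()["ee_pos"],(F()-f0).round(1),state()["moment"].round(2),state()["t"])
```

```text
-0.1222 [-0.1227 -0.    ] [-4.7 -0.1  2.2]
-0.1214 [-0.122  0.   ] [-5.2  0.1  1.8]
-0.1206 [-0.1212  0.    ] [-5.3  0.7  1.4]
-0.1198 [-0.1202  0.    ] [-4.7  0.5  0.7]
-0.119 [-0.12  0.  ] [-6.7 -0.5  2.8]
-0.1182 [-0.1199  0.    ] [-8.6 -0.8  6. ]
-0.1174 [-0.1198  0.    ] [-11.6  -0.5   6.9]
-0.1166 [-0.1198  0.    ] [-13.4  -0.8   7.8]
-0.1158 [-1.198e-01  1.000e-04] [-15.2  -1.   10.4]
-0.115 [-1.197e-01  1.000e-04] [-17.   -0.5  12.1]
-0.1142 [-1.197e-01  1.000e-04] [-18.8  -2.9  13.4]
[0.50715881 0.0010881  0.02325941] [-19.1  -0.5  13.7] [-0.29  3.28  0.02] 14.2833
```

Run:
```python
from h import *
q=dn(DOCK[2]+np.pi/2)
line_to(wp(DOCK,-.15,0,.024),q,rate=.1); line_to(wp(DOCK,-.2,0,.2),q,rate=.3)
# go to above the pin, opened
R=np.array([.4538,.2593,-.080]); qp=dn(R[2]+np.pi/2); p=wp(R,.035,0,.17)
print(p); movep(p,qp); ungrasp()
t=capture("top"); s=capture("side"); import pickle; pickle.dump((t,s),open("c1.pkl","wb"))
a=crop(t["frame"],281,166,60,75,5); b=crop(s["frame"],268,175,80,60,6)
o=np.zeros((375,785,3),np.uint8); o[:375,:300]=a; o[:360,303:783]=b
cv2.imwrite("pics/t4.png",o); print(state()["t"])
```

```text
[0.48868806 0.25650299 0.17      ]
18.0667
```

View pics/t4.png

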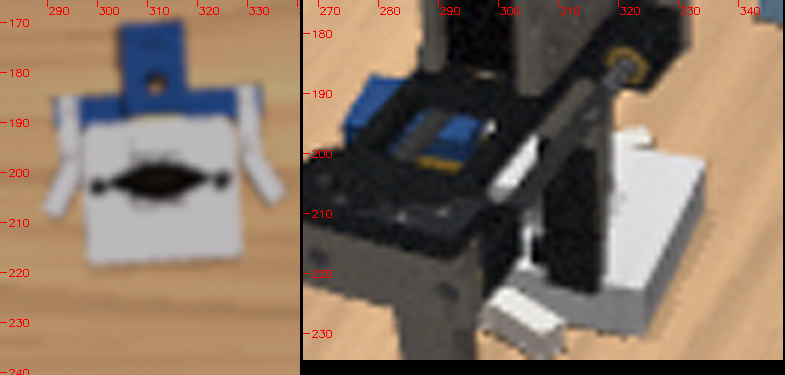

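Run:
```python
from h import *
R=np.array([.4538,.2593,-.080]); qp=dn(R[2]+np.pi/2)
f0=F(); line_to(wp(R,.035,0,.0900),qp,rate=.12); print("down",(F()-f0).round(1))
clamp(); pause(.2); print("grip",(F()-f0).round(1),state()["gripper_width"],state()["ee_pos"])
line_to(wp(R,.035,0,.20),qp,rate=.12); print("up",(F()-f0).round(1),state()["moment"].round(2))
q=dn(DOCK[2]+np.pi/2)
movep(wp(DOCK,0,0,.20),q); line_to(wp(DOCK,0,0,.165),q,rate=.15); pause(.3)
print(state()["t"],state()["ee_pos"],state()["gripper_width"],F().round(1))
t=capture("top"); s=capture("side"); import pickle; pickle.dump((t,s),open("c2.pkl","wb"))
cv2.imwrite("pics/s5.png",crop(s["frame"],262,150,80,60,10))
```

```text
down [ 0.5 -0.2  0.3]
grip [ 0.6 -1.3  1.1] 0.017863063168332985 [0.48866927 0.25651896 0.08996098]
up [-0.5 -1.6 -0.2] [-0.02  0.03 -0.05]
23.05 [0.62714808 0.00710074 0.16585229] 0.01727856576703248 [ 0.8 -0.9 -0.7]
```

View pics/s5.png

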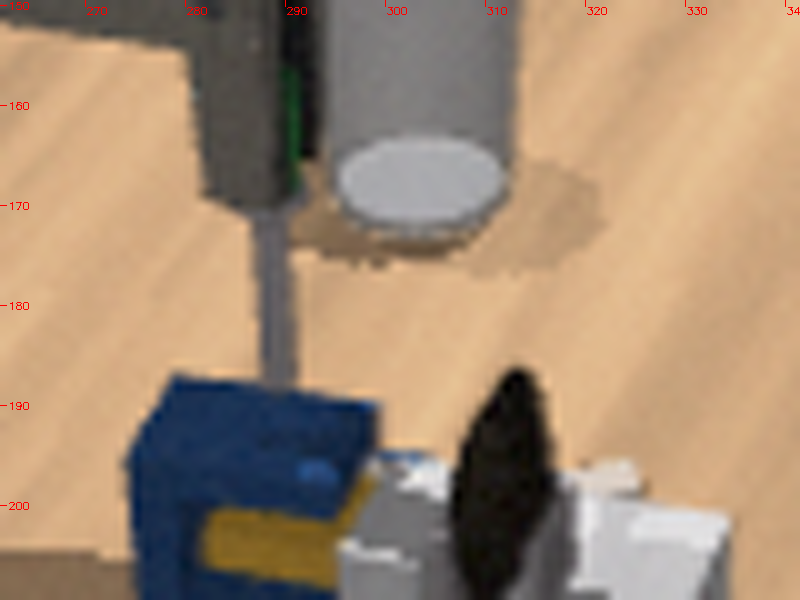

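Run:
```python
from h import *
import pickle
t,s=pickle.load(open("c2.pkl","rb"))
e=np.array([.62715,.0071])
for z in (.081,.091,.101,.131,.141):
    u=proj(s,[[*e,z]])[0]; print(z,u, "crop",(u+.5-[262,150])*10, "per mm x,y",proj(s,[[e[0]+.001,e[1],z],[e[0],e[1]+.001,z]])-u)
print("hole",(proj(s,[wp(DOCK,0,0,.066)])+.5-[262,150])*10)
print("stand home proj rear corners, riser", (proj(s,[wp(DOCK,-.065-.045,-.05,.026),wp(DOCK,.0,.018,.044),wp(DOCK,-.02,.018,.044)])+.5-[262,150])*10)
```

```text
0.081 [289.6804273  188.27333076] crop [281.80427298 387.7333076 ] per mm x,y [[-0.34729614 -0.06658489]
 [-0.14461161  0.20195421]]
0.091 [289.48328667 185.15555478] crop [279.83286675 356.55554785] per mm x,y [[-0.34871369 -0.06618746]
 [-0.14533431  0.20104175]]
0.101 [289.28451676 182.01143678] crop [277.84516758 325.11436783] per mm x,y [[-0.35014239 -0.0657806 ]
 [-0.14606388  0.20010583]]
0.131 [288.67823511 172.41777997] crop [271.78235115 229.17779975] per mm x,y [[-0.35449661 -0.0645015 ]
 [-0.14829479  0.19715249]]
0.141 [288.47275039 169.16501755] crop [269.72750388 196.65017549] per mm x,y [[-0.35597115 -0.06405495]
 [-0.14905281  0.19611781]]
hole [[286.42847366 434.11210709]]
stand home proj rear corners, riser [[733.36973096 514.27115969]
 [267.9941378  538.80919925]
 [338.67528304 550.64557383]]
```

Run:
```python
from h import *
q=dn(DOCK[2]+np.pi/2); f0=F(); z=.155
line_to(wp(DOCK,0,0,z),q,rate=.1)
while z>.0905:
    z-=.004; line_to(wp(DOCK,0,0,z),q,rate=.04); s=state(); f=F()-f0
    print(round(z,3),s["ee_pos"][2].round(4),indock(s["ee_pos"]).round(4),f.round(1),s["moment"].round(2))
    if np.linalg.norm(f)>10: break
print(s["t"],s["gripper_width"])
```

```text
0.151 0.1508 [-0.0001 -0.    ] [-0.5 -0.1 -0.1] [ 0.07 -0.01 -0.01]
0.147 0.1467 [-0.0002 -0.    ] [-0.3 -1.3 -1.1] [ 0.1  -0.04  0.01]
0.143 0.1427 [-0.0001 -0.    ] [ 0.4 -1.  -0.8] [-0.05 -0.01 -0.02]
0.139 0.1387 [-0.0001 -0.    ] [ 0.7 -1.4 -1. ] [-0.09 -0.04  0.04]
0.135 0.1347 [-0.0001 -0.    ] [ 0.6 -0.8 -0.9] [-0.05 -0.02 -0.03]
0.131 0.1307 [-0.0001 -0.    ] [ 1.1 -0.2 -0.6] [-0.07 -0.14  0.02]
0.127 0.1267 [-0.0001 -0.    ] [ 0.8 -0.4 -1.2] [-0.07 -0.08  0.06]
0.123 0.1227 [-0.0001 -0.    ] [ 0.  -1.  -0.6] [-0.17 -0.1   0.02]
0.119 0.1187 [-0.0001 -0.    ] [ 0.5 -1.4 -1.3] [-0.17 -0.15 -0.01]
0.115 0.1147 [-0.0001 -0.0001] [ 1.7 -2.1 -0.7] [-0.18 -0.17  0.02]
0.111 0.1107 [-0.0001 -0.    ] [ 0.8 -1.3 -1.7] [-0.24 -0.16  0.01]
0.107 0.1067 [-0.0001 -0.0001] [ 0.1 -1.8 -1.4] [-0.24 -0.17  0.03]
0.103 0.1027 [-0.0001 -0.0001] [ 1.8 -2.2 -0.8] [-0.34 -0.22  0.01]
0.099 0.0987 [-0.0001 -0.0001] [ 1.3 -2.3 -2. ] [-0.34 -0.21  0.03]
0.095 0.0947 [-0.0001 -0.0001] [ 0.9 -2.3 -2.7] [-0.41 -0.26  0.03]
0.091 0.091 [ 0.0003 -0.    ] [ 1.6 -2.2  1.2] [-0.33 -0.3   0.04]
0.087 0.0895 [ 0.0013 -0.0001] [-3.  -2.3 20.6] [-0.45  0.57  0.02]
27.65 0.01721980893158409
```

Run:
```python
from h import *
q=dn(DOCK[2]+np.pi/2)
line_to(wp(DOCK,0,0,.0905),q,rate=.03); print(F().round(1)); ungrasp(); pause(.3)
line_to(wp(DOCK,0,0,.25),q,rate=.15); movep([.3,-.25,.3],q); pause(.3)
print(state()["t"],F().round(1))
t=capture("top"); s=capture("side"); import pickle; pickle.dump((t,s),open("c3.pkl","wb"))
o=np.zeros((600,800,3),np.uint8)
o[:480,:800]=crop(s["frame"],262,165,100,60,8)
cv2.imwrite("pics/s6.png",o[:480]); cv2.imwrite("pics/t6.png",crop(t["frame"],215,150,150,110,5))
P=wp(DOCK,0,0,.104); print("pin top pred side crop",(proj(s,[P])+.5-[262,165])*8)
print("rear corners side",(proj(s,[wp(DOCK,-.11,-.05,.026),wp(DOCK,-.11,.05,.026)])+.5-[262,165])*8)
print("top crop: pin, rear corners",(proj(t,[P,wp(DOCK,-.11,.05,.026),wp(DOCK,-.11,-.05,.026)])+.5-[215,150])*5)
```

```text
[ 2.6 -3.4  3.1]
32.4417 [-0.  -0.  -0.1]
pin top pred side crop [[223.17588017 132.58078677]]
rear corners side [[586.69578476 291.41692775]
 [503.62146736 465.70395784]]
top crop: pin, rear corners [[485.16888095 157.55362109]
 [419.47951443 345.49064484]
 [574.70858675 335.89878437]]
```

View pics/s6.png

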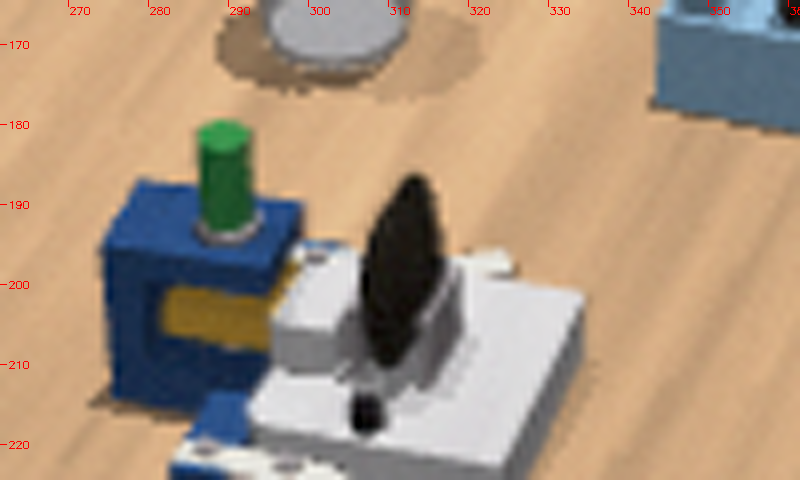

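View pics/t6.png

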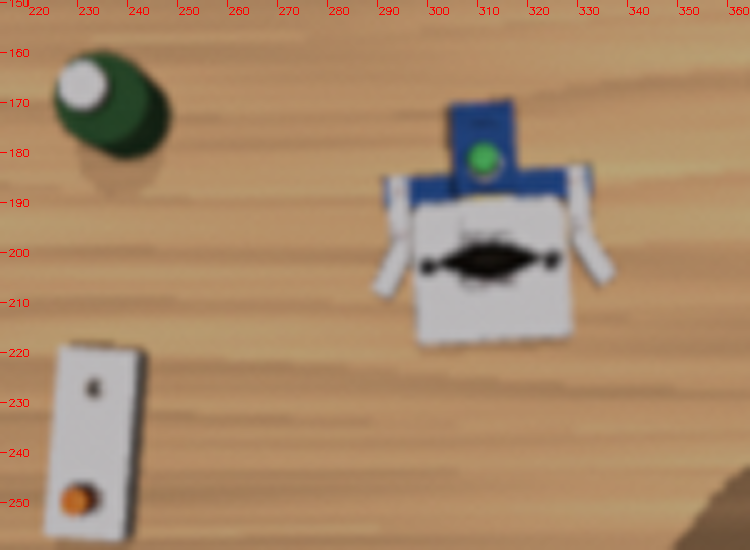

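The pin's collar sits on the upper lug, with its top at (224,135) against a predicted (223,133). The stand's rear corners are at (418,344) and (573,335) against (419,345) and (575,336), which is home and square. The orange pin is still in the block.

```bash
python3 -c "
from rig import *
sign_off(); print(state()['t'])"
```

```text
the job is handed in; nothing more can be done
the job is handed in; nothing more can be done
```

The job is done and handed in at about 32 s of robot time, with no failed or disagreeing checks.

- **Stand:** I pushed it flat along the bench with closed fingers until it met the stop. Contact came within 0.3 mm of the predicted home position, and I held it there with about 19 N along the push.
- **Pin:** I took the green pin from the block and threaded it down through both lugs and the tongue. Forces stayed under 4 N until the collar seated at the expected height. There it pressed about 21 N before I eased off and let go.
- **Last pictures:** The stand's rear corners and the top of the pin matched the fully home prediction to within about 0.4 pixel, roughly 1 mm. The collar is on the upper lug, and the orange pin is still in the block. I saw no sign of anything else disturbed, but the closing pictures covered only the area around the fixture, block and bottle. The arm was clear, with contact force near zero.

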